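# Index the bolt under the drill bush

### The arm

A 6-joint arm with a two-finger parallel gripper is mounted at the origin on a cart in front of the work surface, level with it; the furniture and walls round the work are solid. World frame = base frame: x ahead of the robot, y to its left, z up, the work surface at z = 0. Lengths are in m, angles in rad, forces in N, time in s.
With the tool pointing down it reaches from about 0.275 to 0.775 m from the base axis. Payload 14.6 kg.
Tool frame: the origin (TCP) lies midway between the tips of the shut fingers; the grasp point (between the pads) lies 19 mm behind it; z points along the fingers, y is the line along which they close (so a half turn about z gives the same grasp; the last joint's range is limited). The gripper opens to 85 mm and grips with 20 to 120 N. Pads are 22 mm wide; open, the fingers measure 114 mm over their backs; the gripper's body (76 mm by 85 mm) begins 54 mm behind the grasp point. The pads swing forward as they close: fully open they stand 13 mm farther back than shut.
Start: joints at [0.971, 0.263, -0.048, 1.259, 0, 1.415], TCP at [0.226, 0.474, 0.231] pointing down, gripper open.
Joint ranges: [-2.65, 2.65], [-0.89, 1.7], [-1.18, 1.37], [-2.13, 2.11], [-1.35, 1.29], [-3.14, 3.14]. Speed limits (rad/s): [1.89, 1.89, 2.57, 2.79, 3.14, 3.14].

### API

Orientations are given as a 3x3 rotation matrix whose columns are the frame's x, y, z axes.
In Python, from bench import monitor, vision, env gives the robot as it stands. The module is installed in compiled form; this text tells all that it offers.
- The arm moves only by the tool servo_tool, never from a script. Its argument "moves" is one flat list of numbers, 4 for each row, row after row: the shift along the tool's x, y, z in units of 40 mm (1.0 is 40 mm), then the turn about the tool's z in units of 5 degrees (1.0 is 5 degrees). In form: [tx, ty, tz, roll, tx, ty, tz, roll, ...]. A call has 1 to 10 rows; each row is the pose to reach, as a shift and turn from the pose commanded when the call began, along the tool's axes at that moment; what a row does not reach only later rows make up. A row lasts 1/10 s, in which the tool goes at most 50 mm and 8.59 degrees, less where a joint would pass 70% of its speed; a pose out of reach is approached as far as the arm can. A call with a gripper value outside its range is refused whole. "claw" is the finger opening in mm, from 0 to 85.4, set as the call begins (left out, the last holds). The fingers move at their own pace and stop on an object; the grip force is fixed at half the most. Time passes only in rows, so rows that repeat a pose let the fingers close. It gives the time, the measured TCP pose, the force, the opening and the grip force at its end, in the units of the state.
- monitor.get_state(): the state, without advancing time (a new reading comes with each control period).
- vision.grab_frame(name): name is "scene" or "top" or "wrist"; returns the picture (480x640x3 uint8, blue, green, red); there is no depth.
- vision.camera_model(name): a dict with "K" (3x3 intrinsics, pixels), "R" (3x3) and "t" (3): a world point X has camera coordinates R X + t. Camera axes: x right, y down, z forward; pixel columns grow to the right and rows downward; lengths in m; the calibration is good to about 2 mm. A picture is of the moment at which its call begins: read the wrist's pose just before it. camera_model takes no time and is no camera call; for the wrist camera it gives the pose at the moment of the call.
- env.finish_job(): hands the job in; it is judged then, once.
The state is a dict: "t": time; "q": joint angles; "qd": joint speeds; "joint_efforts": joint torques, N m; "tcp_pos": TCP position; "ee_rot": TCP orientation; "force": force on the tool from outside, world axes, zero at the start; "moment": the same for the moment, N m; "finger_gap": finger opening in m; "gripper_force": force on a finger pad.
Only numpy, scipy, OpenCV 4.12 (cv2) and the standard library are available. Lean on these libraries where they do the work, as an engineer would, in place of code of your own. Each camera call takes 0.05 s, during which the arm holds its last target. There are 200 camera calls.

### The job

Get the bolt in the cross-drilling jig ready for drilling, by pushing only, without gripping or forcing anything. Push the jig's sprung shuttle by its upright thumb plate until it has gone past the stop pin, then let it go so that it springs back and stays caught on the pin, part way along. After that push the raised bush plate over and press it fully down over the bolt; the bolt stays lying in its V-blocks, and the loose bolt, nuts and hex key round the jig stay where they are.

Things in the scene. Friction and masses are not known exactly. Their poses are not given: they have to be found in the camera images.
- jig: Cross-drilling jig fixed to the bench, dark steel base. Origin on the bench, on the centre line, under the drill bush of the shut bush plate. +x = the way the shuttle is pushed (away from the robot, yaw within 0.4), +y the jig's left. Base x -165..120, y -75..75, 12 mm high; rails y beyond +-41, 35 mm high; spring tube to x 180, z 38; lugs at x +-33, y 66, up to z 86 (mm).
- shuttle (a joint): Travel of the aluminium shuttle along the jig's +x, m: 0 home (start), 0.065 far stop. A spring drives it home (2.7 N at 0, 5.6 N at 0.065; damping 20 N per m/s); the pin adds up to 4 N from 0.018 to 0.045. Past 0.046 the pin has dropped behind the shuttle's tooth: let go, it returns and stays caught at about 0.045. Let go earlier, it springs home to 0.
- push_face (a point): Centre of the near face of the thumb plate by which the shuttle is pushed: a flat upright aluminium plate 46 mm wide (jig y), 8 mm thick, top edge at z = 72 mm, this point at z = 54 mm, on the centre line; at jig x = -138 mm when the shuttle is home. Moves with the shuttle; axes as the jig's. Before it lie only the base and, at the sides, the rails.
- stop_pin_nose (a point): Lower end of the sprung stop pin, an upright 10 mm steel pin in a bracket at jig x = 62, y = -22 mm (bracket x 49..75, y -65..-5 mm) with a black knob on top, up to z = 110 mm as it rides up. It drops behind the tooth by itself; nobody need touch it.
- bush_plate (a joint): Angle of the hinged steel bush plate, rad: 0 shut (level, over the shuttle), grows as it opens upward; 1.57 upright, leaning outward to the jig's left beyond (starts 1.7 to 1.95, free edge then about 200 mm above the bench). The hinge is stiff (0.13 N m of friction, plate 150 g): it stays where it is left and 2 to 3 N near the free edge move it.
- plate_hinge (a point): Centre of the plate's hinge, whose axis runs along the jig's x at y = 66 mm, z = 75 mm. Shut, the plate reaches from here toward the jig's -y. The frame turns with the plate: -y points from hinge to free edge, +z out of its outer face (the upper face when shut; open, it looks to the jig's left).
- plate_top (a point): Point to push and press on the plate's outer face, on its centre line, 104 mm from the hinge axis and 5 mm off its plane; shut, it lies at jig x 0, y -38, z 80 mm. Plate 52 mm wide (jig x), 10 thick, 120 long plus a 12 mm tab; a bush stands 6 mm proud of the outer face 59 mm from the hinge; there a fork sticks 24 mm out of the inner face and straddles the shank when shut.
- bolt: Hexagon bolt, 71 mm long, head 28 mm, shank 16 mm, lying crosswise (along the jig's y, head to -y) in the shuttle's two V-blocks, not fastened. Its origin is about 11 mm under its axis, half way along it.
- bolt_nest (a point): The bolt's axis in the shuttle's V-blocks, half way along it, 49.5 mm above the bench. Moves with the shuttle: jig x = -45 mm at home, 0 (under the bush) when caught on the pin. Axes as the jig's.
- big_bolt: Larger hexagon bolt 87 mm long, head 36 mm, lying loose on the bench on the jig's right; bystander. Origin: centre of its underside.
- nut_a: Hexagon nut 28 mm across, 13 mm high, loose on the bench on the jig's right; bystander. Origin: centre of its underside.
- nut_b: Hexagon nut 35 mm across, 16 mm high, loose on the bench on the jig's right; bystander. Origin: centre of its underside.
- hex_key: Black hexagon key 90 x 34 x 9 mm, lying loose on the bench on the jig's left; bystander. Origin: centre of its underside.
Things that resemble listed ones, but are neither listed nor needed, are in the scene too. What is shaped like the bolt but red or turquoise is not meant.

How it is judged:
On the way, in this order (a step that is already met when the one before it is completed fails the run):
1. the shuttle has been pushed past the stop pin while the bush plate is still raised (value of joint shuttle above 0.047 m and value of joint bush_plate above 1 rad), for 0.05 s.
2. the shuttle has been let go and is caught on the stop pin, nothing pushing it, the bush plate still raised (value of joint shuttle between 0.042 and 0.0465 m and contact force between each of the arm, the fingers and shuttle below 0.2 N and value of joint bush_plate above 1 rad), for 0.2 s.
At the end, for the whole second after the job is handed in: The shuttle is caught on the stop pin (travel 42 to 46.5 mm), the bush plate is shut (within 0.04 rad), the bolt lies at rest in the V-blocks (within 4 mm and 0.15 rad of its place), and nothing touches the robot (value of joint shuttle between 0.042 and 0.0465 m and value of joint bush_plate below 0.04 rad and x of bolt in the frame of bolt_nest between -0.004 and 0.004 m and z of bolt in the frame of bolt_nest between -0.016 and -0.007 m and angle between the y axis of bolt and the y axis of bolt_nest, either way round below 0.15 rad and linear speed of bolt below 0.02 m/s).
It fails at once if the bolt is lifted out of or pushed off its V-blocks (distance between bolt and bolt_nest above 0.022 m).
It fails at once if a loose thing beside the jig is lifted or pushed away (over 20 mm) (distance of any of big_bolt, nut_a, nut_b, hex_key from where it was at the start of the episode above 0.02 m).
It fails at once if the shuttle or the bush plate is gripped or forced (over 45 N between the fingers and it) (contact force between the fingers and shuttle above 45 N or contact force between the fingers and bush_plate above 45 N).
It also fails if it takes over 56 s, if anything falls off the work surface, if the arm or the gripper's body presses on something with over 40 N, if the wrist force passes 120 N, or if a joint passes its speed limit or range.

## Working session

There is one attempt and no reset: what is moved stays moved. The work goes in short steps, Python scripts to look and compute and a tool call to move; the robot and the scene stay as the last step left them, time stands still between calls to the robot, and variables do not carry over. Pictures are saved under pics/ and viewed, at most 10 in all, crops included, and the job is handed in when it is done.

Besides the shell and the picture viewer there is one more tool, called by a JSON object that holds its "fn" and its "kwargs". servo_tool: Moves the arm, as the interface text tells. Its arguments: {"type":"object","properties":{"moves":{"type":"array","items":{"type":"number"}},"claw":{"type":"number"}},"required":["moves"]}

```bash
mkdir -p pics; python3 - <<'E'
from bench import monitor, vision, env
import cv2,numpy as np
s=monitor.get_state();print(s['t'],s['tcp_pos'],np.round(s['ee_rot'],3).tolist(),s['force'])
for n in("scene","top"):
    im=vision.grab_frame(n);cv2.imwrite(f"pics/{n}0.png",im)
    m=vision.camera_model(n);print(n,m)
E
```

```text
0.0 [0.22574117 0.47367632 0.23081681] [[-0.903, 0.43, -0.001], [0.43, 0.903, -0.001], [0.0, -0.001, -1.0]] [-0.04241149  1.20372003 -0.41120882]
scene {'K': array([[542.25098078,   0.        , 310.62608572],
       [  0.        , 542.25098078, 243.07673121],
       [  0.        ,   0.        ,   1.        ]]), 'R': array([[-0.52516386, -0.85089033,  0.01373159],
       [-0.51569879,  0.30536743, -0.80050327],
       [ 0.67694732, -0.42747675, -0.59917106]]), 't': array([0.27730623, 0.32912203, 0.61161232])}
top {'K': array([[506.90061413,   0.        , 325.38195768],
       [  0.        , 506.90061413, 245.92732908],
       [  0.        ,   0.        ,   1.        ]]), 'R': array([[ 0.17654293, -0.98428081,  0.00488728],
       [-0.96097234, -0.17343245, -0.21553038],
       [ 0.21299003,  0.03335382, -0.9764849 ]]), 't': array([-0.08849163,  0.51849346,  0.83280988])}
```

View pics/scene0.png

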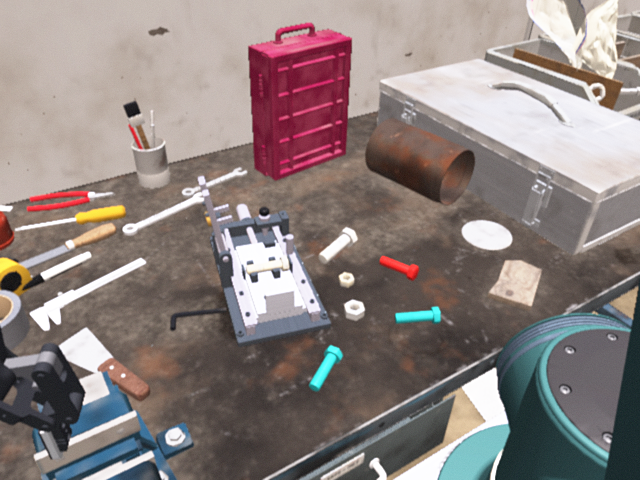

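View pics/top0.png

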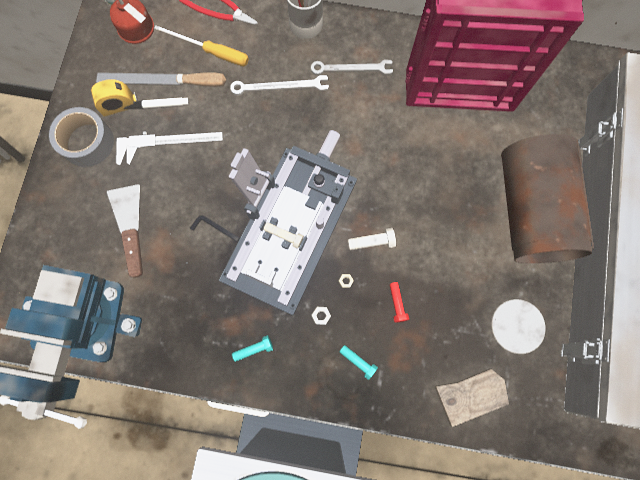

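The top view shows the jig with its base corners at about (220,280), (293,313), (355,178) and (290,148). The bolt is at (284,235), and the raised plate at about (247,180) leans to the jig's left. I'll enlarge the jig in both views.

```bash
python3 - <<'E'
import cv2,numpy as np
a=cv2.imread('pics/top0.png')[125:325,205:365];b=cv2.imread('pics/scene0.png')[170:350,190:340]
a=cv2.resize(a,None,fx=2.9,fy=2.9,interpolation=cv2.INTER_CUBIC);cv2.imwrite('pics/ca.png',a)
b=cv2.resize(b,None,fx=2.2,fy=2.2,interpolation=cv2.INTER_CUBIC)
c=np.zeros((600,800,3),np.uint8);c[:a.shape[0],:a.shape[1]]=a;c[:b.shape[0],467:467+b.shape[1]]=b
cv2.imwrite('pics/c1.png',c)
E
```

```text
(no output)
```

View pics/c1.png

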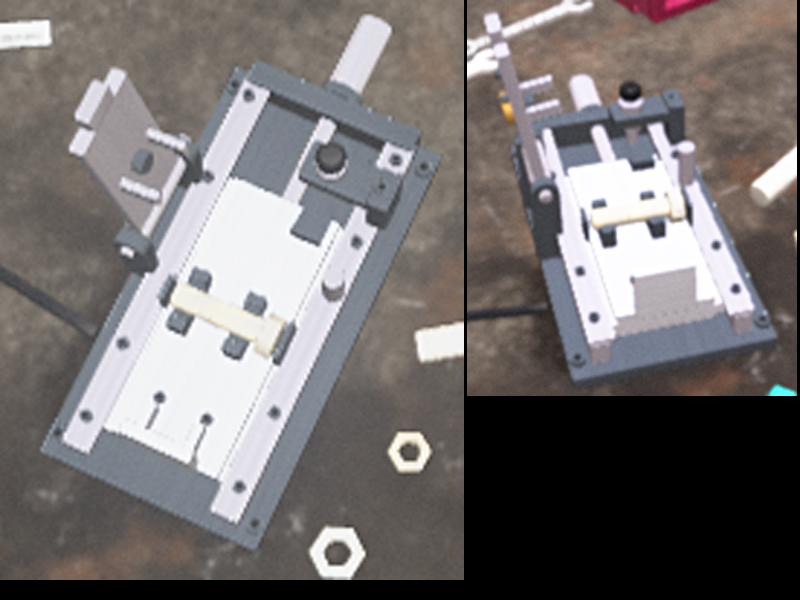

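The enlarged view confirms the jig:
- **Bolt:** the cream bolt lies across the V-blocks at crop (175,295)–(285,340), head to the right. It isn't red or turquoise, so it is the one meant.
- **Thumb plate:** its near face spans (634,277)–(694,263) in the scene crop.
- **Bush plate:** its free edge runs (118,70)–(72,150) in the top crop.

Next I fit the jig pose and the plate angle.

```bash
cat > h.py <<'E'
import numpy as np
from bench import monitor, vision
from scipy.optimize import least_squares
def proj(m,X):
    c=m['R']@X+m['t'];p=m['K']@c;return p[:2]/p[2]
def R(y): c,s=np.cos(y),np.sin(y);return np.array([[c,-s,0],[s,c,0],[0,0,1]])
def plate(d,off,x,th): # d from hinge, off along outer normal
    return np.array([x,.066-d*np.cos(th)+off*np.sin(th),.075+d*np.sin(th)+off*np.cos(th)])
def J(p,X): return R(p[2])@X+np.array([p[0],p[1],0])
E
python3 - <<'E'
from h import *
T=vision.camera_model('top');S=vision.camera_model('scene')
t=lambda u,v:(T,np.array([205+u/2.9,125+v/2.9])); s=lambda u,v:(S,np.array([190+(u-467)/2.2,170+v/2.2]))
v=lambda *a:np.array(a)/1000
ob=[(t(41,450),v(-165,75,12)),(t(257,549),v(-165,-75,12)),(t(440,155),v(120,-75,12)),
(s(573,380),v(-165,75,12)),(s(777,338),v(-165,-75,12)),(s(634,277),v(-138,23,72)),(s(694,263),v(-138,-23,72)),(t(230,318),v(-45,0,52))]
pl=[(t(118,70),(.12,-.005,.026)),(t(72,150),(.12,-.005,-.026)),(t(88,100),(.132,0,0)),(s(492,18),(.132,0,-.01))]
def res(p):
    r=[proj(o[0],J(p,X))-o[1] for o,X in ob]+[proj(o[0],J(p,plate(*a,p[3])))-o[1] for o,a in pl]
    return np.array(r)
f=least_squares(lambda p:res(p).ravel(),[.5,.1,0.,1.8],loss='soft_l1')
p=f.x;print(p.round(4));print(res(p).round(1).tolist())
np.save('p.npy',p)
for n,X in dict(push=v(-138,0,54),top=plate(.104,.005,0,p[3]),topshut=v(0,-38,80),knob=v(62,-22,105)).items():print(n,J(p,X).round(3))
E
```

```text
[ 0.5789  0.0721 -0.2522  1.7482]
[[-0.7, 0.4], [-0.5, 0.9], [0.7, -0.3], [-0.6, -0.3], [0.3, -1.3], [-0.4, -1.0], [1.6, -0.4], [-1.7, -0.9], [1.7, 0.3], [2.2, 1.7], [-0.9, -0.2], [-1.5, 4.9]]
push [0.445 0.107 0.054]
top [0.601 0.159 0.176]
topshut [0.569 0.035 0.08 ]
knob [0.633 0.035 0.105]
```

The fit is good: yaw is -0.252 and the plate angle about 1.75. I'll close the fingers, roll to line the tool up with the jig (tool x = -jig x, tool y = jig y), and go behind the thumb plate while still high.

{"fn": "servo_tool", "kwargs": {"moves": [-0.4,-0.3,0,-0.3,-1.2,-0.9,0,-0.6,-2.1,-1.6,0,-0.9,-3.1,-2.4,0,-1.2,-4.1,-3.2,0,-1.5,-5.1,-4.0,0,-1.8,-6.1,-4.8,0,-2.1,-7.0,-5.5,0,-2.2,-7.6,-5.95,0,-2.2,-7.85,-6.15,0,-2.2], "claw": 0}}

```text
t: 1.1
tcp_pos: [0.4044, 0.1145, 0.2311]
ee_rot: [[-0.967, 0.253, -0.0], [0.253, 0.967, -0.0], [0.0, -0.0, -1.0]]
force: [0.0, 1.0, -0.6]
finger_gap: 0.0
gripper_force: 0.0
```

```bash
cat >> h.py <<'E'
def where():
    p=np.load('p.npy');s=monitor.get_state();X=np.array(s['tcp_pos']);Rj=R(p[2])
    q=Rj.T@(X-[p[0],p[1],0])
    print('t',s['t'],'jig',(q*1000).round(1),'toolx in jig',(Rj.T@np.array(s['ee_rot'])[:,0]).round(3),'F jig',(Rj.T@np.array(s['force'])).round(1),s['finger_gap'])
E
cat > look.py <<'E'
from h import *
import cv2,sys
where();im=vision.grab_frame('wrist');cv2.imwrite('pics/w_%s.png'%sys.argv[1],im)
E
python3 look.py a
```

```text
t 1.1 jig [-179.6   -2.5  231.1] toolx in jig [-1.     0.004  0.   ] F jig [-0.2  1.  -0.6] 4.2420797236512955e-05
```

View pics/w_a.png

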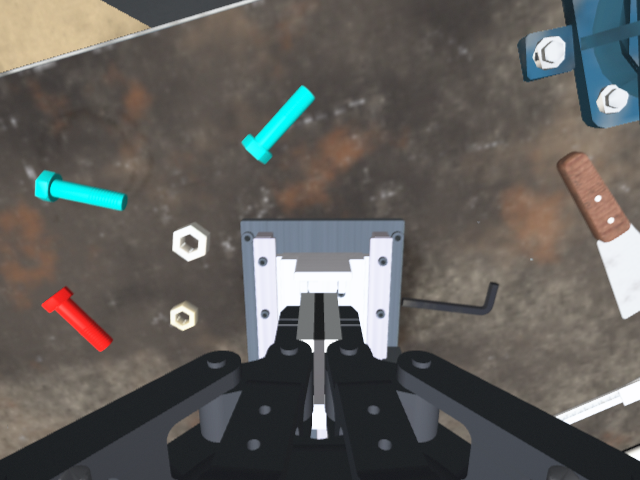

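The wrist view shows the base's near corners at about (241,220) and (405,220), with the thumb plate's face at (297–365, 254–271). I'll check these against the fit.

```bash
python3 - <<'E'
from h import *
p=np.load('p.npy');m=vision.camera_model('wrist')
for X in ((-165,75,12),(-165,-75,12),(-138,23,72),(-138,-23,72),(-138,0,54)):print(X,proj(m,J(p,np.array(X)/1000)).round(1))
print((-R(p[2]).T@(m['R'].T@m['t']+R(0)@[p[0],p[1],0])).round(3))
E
```

```text
(-165, 75, 12) [405.5 216.8]
(-165, -75, 12) [239.4 217.4]
(-138, 23, 72) [352.5 268.2]
(-138, -23, 72) [293.7 268.4]
(-138, 0, 54) [322.9 260.7]
[-0.25  -0.003  0.374]
```

The fit agrees within about 3 px. Now descend to z of about 51 mm.

{"fn": "servo_tool", "kwargs": {"moves": [0,0.05,0.4,0,0,0.05,1.0,0,0,0.05,1.7,0,0,0.05,2.4,0,0,0.05,3.1,0,0,0.05,3.7,0,0,0.05,4.2,0,0,0.05,4.5,0,0,0.05,4.5,0]}}

```text
t: 2.05
tcp_pos: [0.4025, 0.1195, 0.0501]
ee_rot: [[-0.969, 0.249, -0.003], [0.249, 0.969, -0.0], [0.003, -0.001, -1.0]]
force: [-0.5, 0.4, -0.3]
finger_gap: -0.0001
gripper_force: 0.0
```

{"fn": "servo_tool", "kwargs": {"moves": [-0.1,0,0,0,-0.2,0,0,0,-0.3,0,0,0,-0.4,0,0,0,-0.5,0,0,0,-0.6,0,0,0,-0.65,0,0,0,-0.7,0,0,0]}}

```text
t: 2.85
tcp_pos: [0.4312, 0.1116, 0.0512]
ee_rot: [[-0.968, 0.25, -0.0], [0.25, 0.968, -0.0], [0.0, -0.0, -1.0]]
force: [-0.2, 0.3, -0.3]
finger_gap: 0.0002
gripper_force: 0.0
```

```bash
python3 -c "
from h import *
where()"
```

```text
t 2.85 jig [-152.9    1.4   51.2] toolx in jig [-1.     0.001  0.   ] F jig [-0.2  0.3 -0.3] 0.00021357495463247137
```

{"fn": "servo_tool", "kwargs": {"moves": [-0.05,0,0,0,-0.1,0,0,0,-0.15,0,0,0,-0.2,0,0,0,-0.25,0,0,0,-0.3,0,0,0,-0.3,0,0,0]}}

```text
t: 3.55
tcp_pos: [0.4429, 0.1086, 0.0512]
ee_rot: [[-0.968, 0.25, -0.0], [0.25, 0.968, -0.0], [0.0, -0.0, -1.0]]
force: [-2.4, 0.9, -0.2]
finger_gap: 0.0001
gripper_force: 1.3
```

```bash
python3 -c "
from h import *
where()"
```

```text
t 3.55 jig [-140.8    1.4   51.2] toolx in jig [-1.     0.001  0.   ] F jig [-2.6  0.2 -0.2] 6.457117761518367e-05
```

Contact gives 2.6 N, which matches the spring. Now push about 48 mm further and check the force.

{"fn": "servo_tool", "kwargs": {"moves": [-0.13,0,0,0,-0.26,0,0,0,-0.39,0,0,0,-0.52,0,0,0,-0.65,0,0,0,-0.78,0,0,0,-0.91,0,0,0,-1.04,0,0,0,-1.15,0,0,0,-1.2,0,0,0]}}

```text
t: 4.55
tcp_pos: [0.4892, 0.0966, 0.051]
ee_rot: [[-0.968, 0.25, -0.001], [0.25, 0.968, 0.0], [0.001, -0.0, -1.0]]
force: [-5.4, 1.7, 1.0]
finger_gap: 0.0
gripper_force: 2.9
```

```bash
python3 - <<'E'
from h import *
import cv2
where();im=vision.grab_frame('scene');cv2.imwrite('pics/c2.png',cv2.resize(im[170:350,190:340],None,fx=3,fy=3,interpolation=cv2.INTER_CUBIC))
E
```

```text
t 4.55 jig [-93.    1.3  51. ] toolx in jig [-1.     0.001  0.001] F jig [-5.6  0.3  1. ] 1.1395804676211684e-05
```

View pics/c2.png

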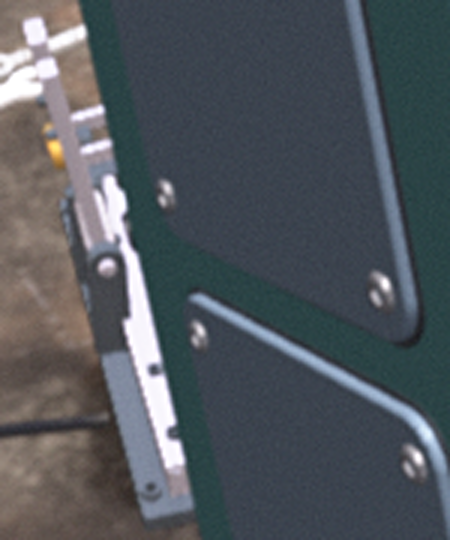

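The arm hides the shuttle. 5.6 N is consistent with 50–60 mm of travel and no pin drag. I'll hold for a moment, re-read the force, then back off slowly.

{"fn": "servo_tool", "kwargs": {"moves": [-0.05,0,0,0,-0.05,0,0,0,-0.05,0,0,0]}}

```text
t: 4.9
tcp_pos: [0.4909, 0.0961, 0.0511]
ee_rot: [[-0.968, 0.25, -0.001], [0.25, 0.968, -0.0], [0.001, -0.0, -1.0]]
force: [-4.7, 1.6, -0.6]
finger_gap: -0.0002
gripper_force: 2.5
```

{"fn": "servo_tool", "kwargs": {"moves": [0.1,0,0,0,0.2,0,0,0,0.3,0,0,0,0.4,0,0,0,0.5,0,0,0,0.5,0,0,0]}}

```text
t: 5.5
tcp_pos: [0.4717, 0.1013, 0.0516]
ee_rot: [[-0.968, 0.25, 0.001], [0.25, 0.968, -0.0], [-0.001, 0.0, -1.0]]
force: [-0.1, 1.4, 0.6]
finger_gap: -0.0002
gripper_force: 0.0
```

```bash
python3 -c "
from h import *
where()"
```

```text
t 5.5 jig [-111.1    1.5   51.6] toolx in jig [-1.     0.    -0.001] F jig [-0.4  1.4  0.6] -0.00017925501197691652
```

The force dropped to zero while backing off, so the shuttle is caught. Next I retreat, rise, and move to the left of the plate.

{"fn": "servo_tool", "kwargs": {"moves": [0.3,0,0,0,0.8,0,0,0,1.3,0,0,0,1.6,0,-0.4,0,1.6,0,-1.2,0,1.6,0,-2.1,0,1.6,0,-3.1,0,1.6,0,-4.0,0,1.6,0,-4.6,0,1.6,0,-4.8,0]}}

```text
t: 6.5
tcp_pos: [0.4101, 0.1174, 0.2454]
ee_rot: [[-0.968, 0.25, 0.003], [0.25, 0.968, 0.0], [-0.003, 0.001, -1.0]]
force: [0.8, 0.4, -0.7]
finger_gap: 0.0
gripper_force: 0.0
```

{"fn": "servo_tool", "kwargs": {"moves": [0,0.5,0,0,0,1.3,0,0,0,2.2,0,0,0,3.1,0,0,0,3.8,0,0,0,4.2,0,0,0,4.25,0,0]}}

```text
t: 7.2
tcp_pos: [0.4521, 0.2828, 0.2423]
ee_rot: [[-0.969, 0.249, -0.001], [0.249, 0.969, -0.0], [0.001, -0.001, -1.0]]
force: [-0.6, -2.2, 0.2]
finger_gap: -0.0001
gripper_force: 0.0
```

```bash
python3 - <<'E'
from h import *
import cv2
where()
a=cv2.resize(vision.grab_frame('top')[125:325,205:365],None,fx=2.9,fy=2.9,interpolation=cv2.INTER_CUBIC);b=cv2.resize(vision.grab_frame('scene')[170:350,190:340],None,fx=2.2,fy=2.2,interpolation=cv2.INTER_CUBIC)
c=np.zeros((600,800,3),np.uint8);c[:a.shape[0],:a.shape[1]]=a;c[:b.shape[0],467:467+b.shape[1]]=b
cv2.imwrite('pics/c3.png',c)
p=np.load('p.npy')
for n,m in(('top',vision.camera_model('top')),('scene',vision.camera_model('scene'))):
  for X in ((-93,23,72),(-93,-23,72),(0,35,52),(0,-35,52)):
    u=proj(m,J(p,np.array(X)/1000)); print(n,X,((u-[205,125])*2.9 if n=='top' else (u-[190,170])*2.2+[467,0]).round())
  for th in(1.7,1.8,1.9):
   for x in(.026,-.026):
    u=proj(m,J(p,plate(.12,-.005,x,th)));print(n,th,x,((u-[205,125])*2.9 if n=='top' else (u-[190,170])*2.2+[467,0]).round())
E
```

```text
t 7.2 jig [-175.4  172.4  242.3] toolx in jig [-1.    -0.001  0.001] F jig [-0.  -2.2  0.2] -0.00011176107999895276
top (-93, 23, 72) [153. 363.]
top (-93, -23, 72) [222. 395.]
top (0, 35, 52) [206. 228.]
top (0, -35, 52) [308. 274.]
top 1.7 0.026 [132.  75.]
top 1.7 -0.026 [ 88. 159.]
top 1.8 0.026 [113.  67.]
top 1.8 -0.026 [ 68. 151.]
top 1.9 0.026 [94. 61.]
top 1.9 -0.026 [ 50. 144.]
scene (-93, 23, 72) [618. 234.]
scene (-93, -23, 72) [681. 222.]
scene (0, 35, 52) [578. 182.]
scene (0, -35, 52) [665. 167.]
scene 1.7 0.026 [501.  14.]
scene 1.7 -0.026 [512.  51.]
scene 1.8 0.026 [485.  18.]
scene 1.8 -0.026 [495.  55.]
scene 1.9 0.026 [469.  24.]
scene 1.9 -0.026 [478.  61.]
```

View pics/c3.png

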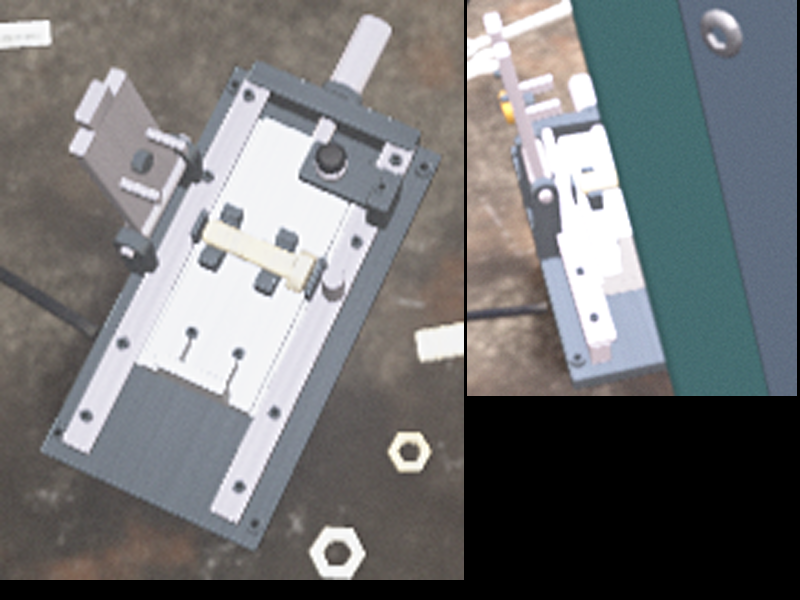

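The shuttle is caught with the thumb plate at x of about -93, and the bolt lies at crop (206,232)–(315,275) as predicted. The plate is still raised, at about 1.78 rad. Now I go beside the plate on its outer side.

{"fn": "servo_tool", "kwargs": {"moves": [-0.5,0,0,0,-1.3,0,0,0,-2.2,0,0,0,-3.1,0,0,0,-3.9,0,0.1,0,-4.3,-0.1,0.5,0,-4.3,-0.3,1.1,0,-4.3,-0.5,1.6,0,-4.3,-0.6,1.75,0,-4.3,-0.6,1.75,0]}}

```text
t: 8.3
tcp_pos: [0.6118, 0.2145, 0.1727]
ee_rot: [[-0.968, 0.251, -0.002], [0.251, 0.968, -0.0], [0.002, -0.001, -1.0]]
force: [0.8, -0.6, 0.3]
finger_gap: -0.0001
gripper_force: 0.0
```

```bash
python3 -c "
from h import *
where()"
```

```text
t 8.3 jig [ -3.7 146.1 172.7] toolx in jig [-1.     0.002  0.002] F jig [ 0.9 -0.4  0.3] -0.0001339288112575934
```

{"fn": "servo_tool", "kwargs": {"moves": [0,-0.3,0,0,0,-0.6,0,0,0,-0.8,0,0,0,-1.0,0,0,0,-1.2,0,0,0,-1.4,-0.1,0,0,-1.6,-0.15,0,0,-1.8,-0.15,0,0,-2.0,-0.15,0,0,-2.2,-0.12,0]}}

```text
t: 9.3
tcp_pos: [0.5907, 0.1297, 0.1781]
ee_rot: [[-0.968, 0.25, 0.0], [0.25, 0.968, 0.0], [-0.0, 0.0, -1.0]]
force: [0.9, -0.3, 0.3]
finger_gap: -0.0005
gripper_force: 0.5
```

```bash
python3 -c "
from h import *
where()"
```

```text
t 9.3 jig [ -2.9  58.7 178.1] toolx in jig [-1.     0.001 -0.   ] F jig [ 1.  -0.1  0.3] -0.0004772883490397274
```

{"fn": "servo_tool", "kwargs": {"moves": [0,-0.22,0.06,0,0,-0.45,0.12,0,0,-0.68,0.2,0,0,-0.88,0.31,0,0,-1.09,0.43,0,0,-1.29,0.56,0,0,-1.46,0.72,0,0,-1.63,0.9,0,0,-1.79,1.08,0,0,-1.79,1.08,0]}}

```text
t: 10.3
tcp_pos: [0.5722, 0.0603, 0.1337]
ee_rot: [[-0.968, 0.251, -0.002], [0.251, 0.968, -0.0], [0.002, -0.001, -1.0]]
force: [-0.4, -0.4, -0.2]
finger_gap: 0.0003
gripper_force: 0.0
```

```bash
python3 - <<'E'
from h import *
import cv2
where()
a=cv2.resize(vision.grab_frame('top')[125:325,205:365],None,fx=2.5,fy=2.5,interpolation=cv2.INTER_CUBIC);b=cv2.resize(vision.grab_frame('scene')[150:350,190:340],None,fx=2.5,fy=2.5,interpolation=cv2.INTER_CUBIC)
cv2.imwrite('pics/c4.png',np.hstack([a,b]))
E
```

```text
t 10.3 jig [ -3.5 -13.1 133.7] toolx in jig [-1.     0.001  0.002] F jig [-0.3 -0.5 -0.2] 0.0003127321345217002
```

View pics/c4.png

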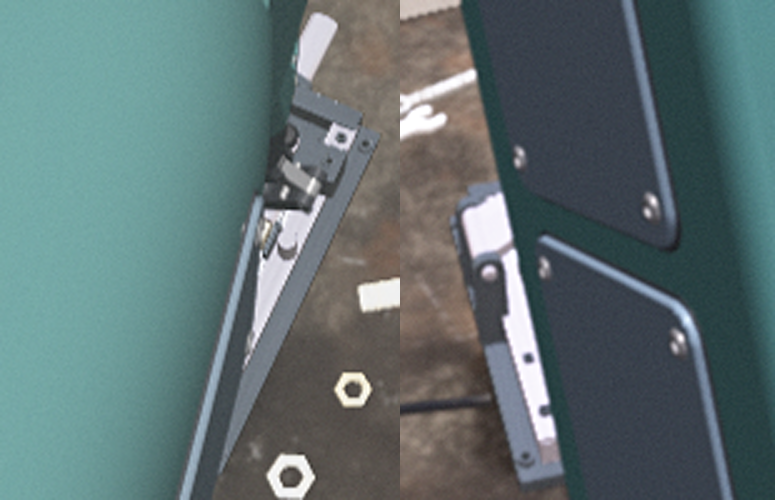

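The plate is swinging down: in the scene crop it now lies over the jig at (485,225). Continue down to just above the shut position.

{"fn": "servo_tool", "kwargs": {"moves": [0,-0.13,0.2,0,0,-0.25,0.4,0,0,-0.36,0.6,0,0,-0.42,0.78,0,0,-0.48,0.94,0,0,-0.52,1.08,0,0,-0.54,1.18,0,0,-0.55,1.25,0,0,-0.55,1.28,0,0,-0.55,1.28,0]}}

```text
t: 11.4
tcp_pos: [0.5675, 0.0397, 0.0836]
ee_rot: [[-0.968, 0.25, 0.0], [0.25, 0.968, -0.0], [-0.0, -0.0, -1.0]]
force: [0.6, -0.1, 0.1]
finger_gap: -0.0005
gripper_force: 0.0
```

```bash
python3 -c "
from h import *
where()"
```

```text
t 11.4 jig [ -3.  -34.2  83.6] toolx in jig [-1.     0.001 -0.   ] F jig [0.7 0.1 0.1] -0.0004517012085035916
```

Press slowly in small steps, watching the force.

{"fn": "servo_tool", "kwargs": {"moves": [0,0,0.03,0,0,0,0.06,0,0,0,0.09,0,0,0,0.09,0]}}

```text
t: 11.8
tcp_pos: [0.5675, 0.0397, 0.08]
ee_rot: [[-0.968, 0.25, 0.0], [0.25, 0.968, -0.0], [-0.0, -0.0, -1.0]]
force: [-0.2, -0.3, 0.8]
finger_gap: -0.0002
gripper_force: 0.0
```

{"fn": "servo_tool", "kwargs": {"moves": [0,0,0.02,0,0,0,0.04,0,0,0,0.04,0]}}

```text
t: 12.1
tcp_pos: [0.5676, 0.0397, 0.0797]
ee_rot: [[-0.968, 0.25, 0.001], [0.25, 0.968, -0.0], [-0.001, 0.0, -1.0]]
force: [-5.6, 0.2, 19.6]
finger_gap: -0.0001
gripper_force: 9.6
```

There is a firm stop at z = 79.7 mm with 20 N, so the plate is shut. I'll lift off, move clear and check.

{"fn": "servo_tool", "kwargs": {"moves": [0,0,-0.1,0,0,0,-0.4,0,0,0,-1.0,0,0,0,-1.8,0,0,0,-2.7,0,0,0,-3.5,0,0,0,-4.0,0,0,0,-4.2,0]}}

```text
t: 12.9
tcp_pos: [0.568, 0.0397, 0.249]
ee_rot: [[-0.968, 0.25, 0.003], [0.25, 0.968, -0.0], [-0.003, 0.001, -1.0]]
force: [-0.6, 0.8, -0.7]
finger_gap: -0.0004
gripper_force: 0.0
```

{"fn": "servo_tool", "kwargs": {"moves": [0.4,0.4,0,0,1.1,1.0,0,0,1.9,1.7,0,0,2.7,2.5,0,0,3.5,3.3,0,0,4.2,4.1,0,0,4.8,4.8,0,0,5.0,5.4,0,0,5.0,5.7,0,0,5.0,5.7,0,0]}}

```text
t: 13.9
tcp_pos: [0.431, 0.3113, 0.2458]
ee_rot: [[-0.969, 0.249, -0.001], [0.249, 0.969, -0.0], [0.001, -0.001, -1.0]]
force: [-0.4, -1.0, -0.3]
finger_gap: 0.0
gripper_force: 0.0
```

```bash
python3 - <<'E'
from h import *
import cv2
where()
a=cv2.resize(vision.grab_frame('top')[125:325,205:365],None,fx=2.5,fy=2.5,interpolation=cv2.INTER_CUBIC);b=cv2.resize(vision.grab_frame('scene')[150:350,190:340],None,fx=2.5,fy=2.5,interpolation=cv2.INTER_CUBIC)
cv2.imwrite('pics/c5.png',np.hstack([a,b]))
p=np.load('p.npy')
for n,o in(('top',[205,125]),('scene',[190,150])):
  m=vision.camera_model(n)
  for th in(0,.05,.1):
   print(n,th,*[((proj(m,J(p,plate(.12,.005,x,th)))-o)*2.5+([400,0] if n=='scene' else 0)).round() for x in(.026,-.026)])
E
```

```text
t 13.9 jig [-202.9  194.7  245.8] toolx in jig [-1.    -0.001  0.001] F jig [-0.1 -1.1 -0.3] 3.7531764425608076e-05
top 0 [305. 204.] [274. 270.]
top 0.05 [305. 201.] [273. 267.]
top 0.1 [304. 198.] [272. 265.]
scene 0 [641. 183.] [661. 225.]
scene 0.05 [640. 176.] [660. 218.]
scene 0.1 [639. 169.] [659. 211.]
```

View pics/c5.png

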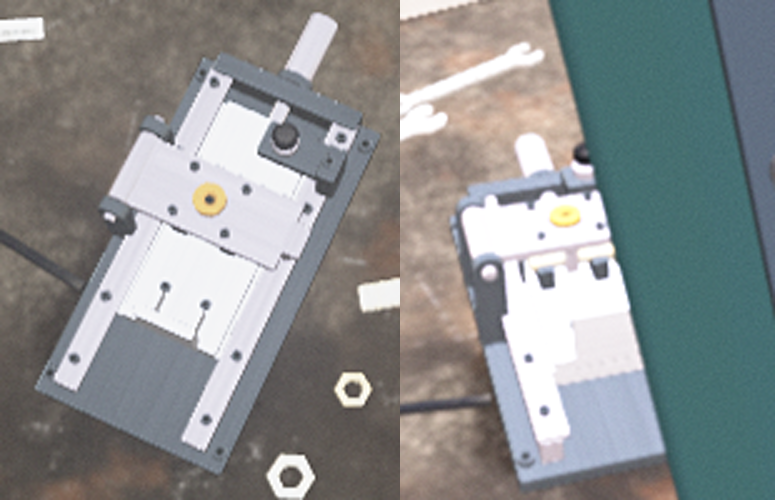

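The plate lies level over the bolt, with its free corner at (275,268) as predicted for shut. The shuttle is still caught and the bolt is under the bush. Handing in.

```bash
python3 -c "
from bench import env
print(env.finish_job())"
```

```text
the job is handed in; nothing more can be done
None
```

The job is handed in, with no verdict returned: the last pictures show the shuttle caught on the stop pin, the bush plate pressed down to a firm stop (20 N) over the bolt, and the robot clear of the jig; the bolt and the loose parts still in view look unmoved.

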